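# Cap and clamp the pickling tank's filling neck

## Task

The jeweller's pickling tank has been filled and its neck must be closed. Put the camlock cap, the one with two cam arms, on the grooved steel adaptor that stands on the tank's lid and push it fully home with both arms still open and clear of the fittings on the lid; then clamp it by swinging its arms in one after the other until each lies fully shut against the cap, and let go. Leave everything else on the bench where it is.

Things in the scene. Friction and masses are not known exactly. Their poses are not given: they have to be found in the camera images.
- cap: Bright aluminium camlock cap (female coupling, closed end), mouth down on the bench. Round body 58 mm across, 46 mm high; bore 47 mm across, 35 mm deep. Origin: centre of the mouth rim (underside); z up out of the closed end. Lugs on its +x and -x sides (out to 40 mm, 22 mm wide, 6 to 27 mm above the rim) carry the cam arms; its +y and -y sides are plain wall to grasp. 0.28 to 0.40 kg in all.
- cap_top (a point): Centre of the cap's top, a flat boss 44 mm across, 49 mm above the mouth rim. A rubber lip seal in the bore grips the adaptor over the last 9 mm of travel: the cap does not drop home by its own weight but takes a steady downward push of about 5 to 15 N (then a hard stop), and stays down. A half-shut arm needs a little more, as the adaptor pushes its cam nose back.
- cam_a (a joint): Opening angle of cam arm A on the cap's +x side: 0 = shut (arm stands up along the cap, parallel to the cap's z), 1.57 = sticks straight out along the cap's +x, stop at 1.65. A stiff hinge (0.05 N m) keeps it where it is left. Under 0.9 the cam nose at its root juts into the bore; with the cap home it enters the adaptor's groove and locks the cap.
- cam_b (a joint): Opening angle of cam arm B, the same on the cap's -x side: 0 = shut, standing up along the cap; 1.57 = sticking straight out along the cap's -x. If the cap sits more than about 6 mm too high a cam nose meets the adaptor's lip and the arm cannot be shut.
- cam_a_pin (a point): Hinge pin of arm A, centre: 32 mm from the cap's axis towards the cap's +x, 16 mm above the mouth rim; the pin lies along the cap's y.
- cam_b_pin (a point): Hinge pin of arm B, centre: the same towards the cap's -x.
- cam_a_grip (a point): Centre of the strip of arm A, 56 mm from its pin, a good place to pinch across its 12 mm width. The arm is a flat steel strip 12 mm wide, 5 mm thick, from 4 to 66 mm from the pin, then an 18 mm wide finger ring to 84 mm; the strip's centre plane is offset 4 mm from the pin (outward when shut, below it when open). Frame: y along the pin, z along the arm away from the pin.
- cam_b_grip (a point): The same point on arm B.
- tank: White plastic pickling tank with a grey lid, 208 x 168 mm (its x and y), 104 mm high to the top of the lid, fixed to the bench. Origin: centre of its underside. The steel adaptor stands in the middle of the lid. Two fittings on the lid would be in the way of open arms laid along the tank's x; the lid is clear along its +y and -y.
- adaptor_tip (a point): Centre of the adaptor's tip, 50 mm above the lid. Steel, upright: foot 62 mm across up to 14 mm above the lid, neck 45 mm across with a groove around it centred 31 mm above the lid, a lip above the groove, and the last 4 mm tapered to 38 mm.
- vent (a point): Top of the black vent mushroom on the lid, 32 mm across, 50 mm high, 86 mm from the adaptor's axis along the tank's +x.
- level_switch (a point): Top of the grey level switch box on the lid, 26 x 34 mm, 48 mm high, 80 mm from the adaptor's axis along the tank's -x.
- seat (a point): On the adaptor's axis, 15 mm above the lid (119 mm above the bench): where the centre of the cap's mouth rim lies when the cap is fully home. z up. The adaptor's tip is 35 mm above this point.
- spool: Bystander: spool of brass wire, 68 mm across, 25 mm high, on the cap's +y side. Origin at the centre of its underside.
- pliers: Bystander: pliers with red handles, 160 mm long, 50 mm wide, 14 mm high, lying on the cap's -y side roughly parallel to its x. Origin near the joint of the pliers, on the bench.
- jar: Bystander: closed jar 58 mm across, 125 mm high, standing between the tank and the cap. Origin at the centre of its underside.
- plug: Bystander: aluminium plug without arms, 52 mm across, 42 mm high, at the front. Origin at the centre of its underside.
- cutters: Bystander: black-handled side cutters, 140 mm long, at the back.
- hammer: Bystander: hammer 210 mm long, at the right-hand side (-y).
- steelblock: Bystander: steel bench block 70 x 70 x 20 mm, at the back.
Things that resemble listed ones, but are neither listed nor needed, are in the scene too. Leave any brown or purple look-alike of the cap alone.

How it is judged:
By the outcome, as a careful person would: the job done as asked, in the order asked, and still so for the second after the job is handed in, with the robot touching nothing.
It also fails if it takes over 61 s, if anything falls off the work surface, if the arm or the gripper's body presses on something with over 40 N, if the wrist force passes 120 N, or if a joint passes its speed limit or range.

## Robot

A 7-joint arm with a two-finger parallel gripper is mounted at the origin on the work surface. World frame = base frame: x ahead of the robot, y to its left, z up, the work surface at z = 0. Lengths are in m, angles in degrees, forces in N, time in s.
With the tool pointing down it reaches from about 0.425 to 0.875 m from the base axis. Payload 4.7 kg.
Tool frame: the origin (TCP) lies midway between the tips of the shut fingers; the grasp point (between the pads) lies 19 mm behind it (env.grip_depth is the distance from the TCP to the grasp point, in m); z points along the fingers, y is the line along which they close (so a half turn about z gives the same grasp; the last joint's range is limited). The gripper opens to 87 mm and grips with 3 to 60 N. Pads are 19 mm wide; open, the fingers measure 117 mm over their backs; the gripper's body (75 mm by 190 mm) begins 51 mm behind the grasp point.
Start: joints at [-67.603, 18.392, -4.016, 83.108, 1.295, 78.541, -3.26], TCP at [0.239, 0.604, 0.223] pointing down, gripper open.
Joint ranges: [-163.93, 163.93], [-17.29, 119.83], [-79.2, 71.16], [3.27, 140.29], [-89.18, 269.18], [5.43, 117.66], [-154.24, 154.24]. Speed limits (degrees/s): [147.25, 147.25, 180, 180, 180, 180, 180].

## Interface

Orientations are given as [roll, pitch, yaw] about the fixed x, y, z axes, in that order (R = Rz(yaw) Ry(pitch) Rx(roll)).
In Python, from cell import get_obs, optics, env, nets gives the robot as it stands.
- The arm moves only by the shell command python3 -m creep 'ROWS' [FORCE]. ROWS is JSON, a list of rows, each an object of numbers: "wx", "wy", "wz": the turn, a rotation vector about the tool's x, y, z in degrees; "tx", "ty", "tz": the shift along the tool's x, y, z in mm; "gripper": the opening, from -1 (shut) to 1 (fully open). A call has 1 to 5 rows; each row is the pose to reach, as a shift and turn from the pose commanded when the call began, along the tool's axes at that moment; what a row does not reach only later rows make up. A row lasts 1/12 s, in which the tool goes at most 41.7 mm and 7.16 degrees, less where a joint would pass 70% of its speed; a pose out of reach is approached as far as the arm can. A call with a gripper value outside its range is refused whole. The fingers move at their own pace and stop on an object; FORCE is the grip in N (left out, the last holds). Time passes only in rows, so rows that repeat a pose let the fingers close. It gives the time, the measured TCP pose, the force, the opening and the grip force at its end, in the units of the state.
- get_obs(): the state, without advancing time (a new reading comes with each control period).
- optics.read_camera(name): name is "side" or "top"; returns (picture, depth): 384x512x3 uint8, red, green, blue; 384x512 float32, m along the optical axis (not along the pixel's ray), 0 where there is no reading.
- optics.camera_info(name): a dict with "fovy" (degrees; the focal length in pixels is half the picture's height over the tangent of half this angle, whatever the lens; pixels are square), "cx", "cy" (the principal point, pixels), "k1" (the pictures are not rectified: a ray, as slopes to the right and down, at radius r is drawn at 1 + k1 r^2 times it, then the intrinsics apply), "R" (3x3) and "t" (3): a world point X has camera coordinates R X + t. Camera axes: x right, y down, z forward; pixel columns grow to the right and rows downward; lengths in m; the calibration is good to about 2 mm. A picture is of the moment at which its call begins. camera_info takes no time and is no camera call.
- env.sign_off(): hands the job in; it is judged then, once.
Trained networks look in the newest picture that a camera, given by its name, has taken for a name from the list of things; names that differ only in an ending like _2 or _b are one class to them, and where a whole thing is asked for, a point or a joint stands for the part that bears it (a point fixed in the world has none). Each returns a list of dicts, best first, with "confidence" (0 to 1); they miss things now and then, are a little off and sometimes report something else, mostly with a low value. They report only what shows in the picture. A call takes as long as a camera call. They do not tell look-alikes from the thing itself.
- nets.look_for(query, camera): "point" ([x, y, z] in m, in world coordinates, good to about 4 mm: the middle of the surface that is visible of it).
- nets.place_of(query, camera): "point" ([x, y, z] in m, in world coordinates, good to about 4 mm: a listed point, or the origin of a listed thing).
The state is a dict: "time_s": time; "qpos": joint angles; "joint_velocities": joint speeds; "effort": joint torques, N m; "tool_pos": TCP position; "tool_rot": TCP orientation; "force": force on the tool from outside, world axes, zero at the start; "wrist_torque": the same for the moment, N m; "grip_width": finger opening in m; "grasp_force": force on a finger pad.
Only numpy, scipy, OpenCV 4.12 (cv2) and the standard library are available. Lean on these libraries where they do the work, as an engineer would, in place of code of your own. Each camera call takes 0.05 s, during which the arm holds its last target. There are 200 camera calls.

## Working session

There is one attempt and no reset: what is moved stays moved. The work goes in short steps, Python scripts to look and compute and a shell command to move; the robot and the scene stay as the last step left them, time stands still between calls to the robot, and variables do not carry over. Pictures are saved under pics/ and viewed, at most 10 in all, crops included, and the job is handed in when it is done.

```bash
ls; mkdir -p pics
python3 - <<'E'
from cell import get_obs, optics, env, nets
import cv2, numpy as np
o=get_obs();print(o['time_s'],o['tool_pos'],o['tool_rot'],o['grip_width'],env.grip_depth)
for c in ('top','side'):
    p,d=optics.read_camera(c); cv2.imwrite(f'pics/{c}0.png',p[:,:,::-1]); np.save(f'pics/{c}0.npy',d)
    for q in ('cap','cap_top','cam_a_grip','cam_a_pin','adaptor_tip','vent','level_switch','jar','spool','pliers'):
        print(c,q,[(np.round(r['point'],3).tolist(),round(r['confidence'],2)) for r in nets.place_of(q,c)][:4])
E
```

```text
pics
0.0 [0.23898672 0.60387979 0.22147583] [-1.79891657e+02  4.22442150e-03  1.58413254e+02] 0.08682112240015258 0.0187
top cap [([0.757, -0.189, -0.002], 0.73), ([0.594, -0.24, 0.002], 0.63), ([0.426, -0.256, -0.0], 0.61), ([0.774, -0.342, -0.0], 0.6)]
top cap_top [([0.752, -0.19, 0.049], 0.91), ([0.771, -0.343, 0.049], 0.78), ([0.421, -0.261, 0.05], 0.6), ([0.598, -0.239, 0.047], 0.58)]
top cam_a_grip [([0.419, -0.298, 0.072], 0.53), ([0.809, -0.327, 0.072], 0.52), ([0.529, -0.301, 0.022], 0.49), ([0.759, -0.224, 0.07], 0.47)]
top cam_a_pin [([0.57, -0.264, 0.018], 0.62), ([0.414, -0.289, 0.013], 0.47), ([0.757, -0.223, 0.019], 0.46), ([0.651, -0.187, 0.052], 0.46)]
top adaptor_tip [([0.561, 0.26, 0.159], 0.97), ([0.569, -0.267, 0.017], 0.22)]
top vent [([0.642, 0.294, 0.153], 0.61)]
top level_switch [([0.485, 0.227, 0.151], 0.74)]
top jar [([0.622, -0.002, 0.001], 0.89)]
top spool [([0.652, -0.321, 0.0], 0.76)]
top pliers [([0.536, -0.164, 0.004], 0.73), ([0.559, 0.259, 0.157], 0.66)]
side cap [([0.773, -0.337, 0.005], 0.78), ([0.425, -0.258, -0.002], 0.71), ([0.651, -0.191, 0.05], 0.63), ([0.594, -0.24, -0.001], 0.57)]
side cap_top [([0.424, -0.259, 0.052], 0.87), ([0.592, -0.239, 0.05], 0.84), ([0.752, -0.19, 0.052], 0.77), ([0.776, -0.339, 0.046], 0.76)]
side cam_a_grip [([0.761, -0.226, 0.076], 0.61), ([0.53, -0.3, 0.021], 0.58), ([0.418, -0.295, 0.069], 0.55), ([0.807, -0.319, 0.071], 0.41)]
side cam_a_pin [([0.754, -0.219, 0.021], 0.59), ([0.419, -0.292, 0.016], 0.54), ([0.572, -0.26, 0.016], 0.41), ([0.803, -0.326, 0.016], 0.4)]
side adaptor_tip [([0.565, 0.263, 0.154], 0.81), ([0.618, -0.004, 0.003], 0.75)]
side vent [([0.642, 0.294, 0.154], 0.6)]
side level_switch []
side jar []
side spool [([0.66, -0.324, -0.002], 0.53)]
side pliers [([0.531, -0.162, 0.001], 0.8)]
```

```bash
python3 - <<'E'
import cv2,numpy as np
E
echo
```

```text
(no output)
```

View pics/top0.png

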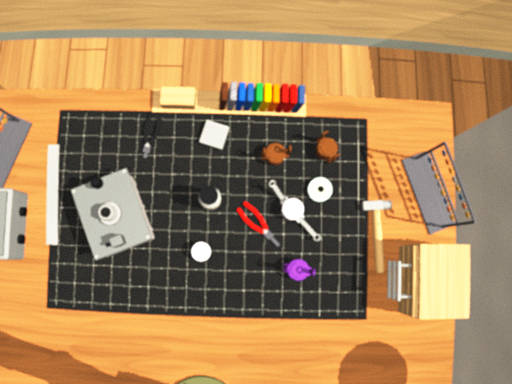

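View pics/side0.png

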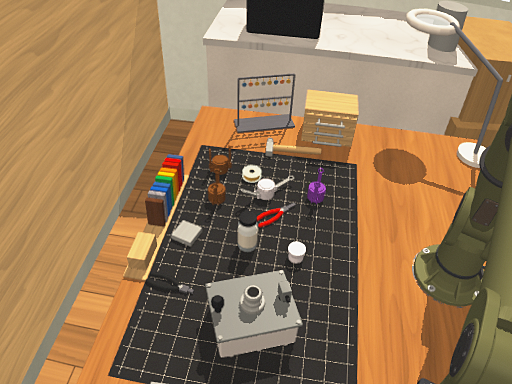

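The top view shows the aluminium cap at pixel (292,208), with its arms reaching to (318,238) and (271,183). The adaptor is at (108,212), and the orange and purple caps are the look-alikes. The arm towards (271,183) looks half raised, so I'll measure it with depth.

```bash
cat > h.py <<'E'
import numpy as np, cv2
from cell import get_obs, optics, env, nets
def cloud(c,d=None):
    if d is None: d=optics.read_camera(c)[1]
    i=optics.camera_info(c); h,w=d.shape; f=h/2/np.tan(np.radians(i['fovy'])/2)
    K=np.array([[f,0,i['cx']],[0,f,i['cy']],[0,0,1]])
    v,u=np.mgrid[:h,:w]; px=np.stack([u,v],-1).reshape(-1,1,2).astype(float)
    s=cv2.undistortPoints(px,K,np.array([i['k1'],0,0,0,0.])).reshape(h,w,2)
    P=np.concatenate([s*d[...,None],d[...,None]],-1)
    X=(P-np.array(i['t']))@np.array(i['R']); X[d<=0]=np.nan
    return X
def frame(X,o,yaw):
    a=np.radians(yaw);e=np.array([np.cos(a),np.sin(a)]);n=np.array([-e[1],e[0]])
    r=X.reshape(-1,3); r=r[np.isfinite(r[:,0])]; q=r[:,:2]-np.array(o)
    return np.c_[q@e,q@n,r[:,2]]
E
python3 - <<'E'
from h import *
np.set_printoptions(precision=4,suppress=True)
for c in('top','side'):
    X=cloud(c,np.load(f'pics/{c}0.npy'))
    F=frame(X,(.593,-.24),44)
    m=(np.hypot(F[:,0],F[:,1])<.03)&(F[:,2]>.042)&(F[:,2]<.06)
    print(c,'boss n',m.sum(),F[m].mean(0),F[m].min(0),F[m].max(0))
    for s in(1,-1):
        m=(F[:,0]*s>.042)&(F[:,0]*s<.13)&(abs(F[:,1])<.02)&(F[:,2]>.012)
        G=F[m];G=G[np.argsort(G[:,0])];print('arm',s,len(G),'yfit',np.polyfit(G[:,0],G[:,1],1));print(G[::max(1,len(G)//14)])
    F=frame(X,(.563,.261),22.6)
    m=(np.hypot(F[:,0],F[:,1])<.035)&(F[:,2]>.140); G=F[m]
    print('adaptor',m.sum(),G.mean(0),(G.min(0)+G.max(0))/2,G.max(0))
    m=(F[:,2]>.098)&(F[:,2]<.11)&(np.hypot(F[:,0],F[:,1])<.16);G=F[m];print('lid',m.sum(),cv2.minAreaRect((G[:,:2]*1000).astype(np.float32)),G[:,2].mean())
E
```

```text
top boss n 320 [-0.0011 -0.0009  0.0484] [-0.0292 -0.0296  0.042 ] [0.0272 0.027  0.0558]
arm 1 88 yfit [-0.0209 -0.0018]
[[ 0.0431  0.0024  0.0263]
 [ 0.047   0.0034  0.0327]
 [ 0.0513 -0.0013  0.0272]
 [ 0.0552 -0.0001  0.0341]
 [ 0.059   0.0013  0.0422]
 [ 0.0617 -0.01    0.0343]
 [ 0.0655 -0.0087  0.042 ]
 [ 0.0694 -0.008   0.0449]
 [ 0.0731 -0.0035  0.0475]
 [ 0.077  -0.003   0.0497]
 [ 0.0807 -0.0019  0.0555]
 [ 0.0845  0.0023  0.0558]
 [ 0.087  -0.0113  0.0581]
 [ 0.0919  0.0042  0.0667]
 [ 0.0962  0.0033  0.0596]]
arm -1 112 yfit [ 0.0105 -0.0005]
[[-0.1163 -0.002   0.0289]
 [-0.1119 -0.0098  0.0301]
 [-0.1058 -0.0115  0.0305]
 [-0.1003 -0.0058  0.0262]
 [-0.0946  0.0046  0.0259]
 [-0.0901  0.0012  0.0296]
 [-0.0843  0.0031  0.0268]
 [-0.0803 -0.0055  0.0226]
 [-0.0744  0.0011  0.024 ]
 [-0.0684 -0.0012  0.0204]
 [-0.0639 -0.0042  0.0267]
 [-0.0581 -0.0024  0.023 ]
 [-0.0523 -0.0008  0.0182]
 [-0.0466  0.0008  0.0134]]
adaptor 228 [-0.004  -0.0017  0.1541] [-0.0034 -0.0005  0.1506] [0.019  0.0212 0.1601]
lid 3727 ((-3.680419921875, -1.0099029541015625), (210.25369262695312, 1
[... 623 characters left out ...]
yfit [0.0049 0.0022]
[[-0.1133 -0.0014  0.0276]
 [-0.1095 -0.0025  0.0286]
 [-0.1036 -0.0056  0.0244]
 [-0.1001 -0.0024  0.0331]
 [-0.0974 -0.0034  0.0244]
 [-0.09    0.0059  0.0255]
 [-0.0871 -0.0018  0.0258]
 [-0.083  -0.0018  0.0231]
 [-0.0794  0.0027  0.0236]
 [-0.0721  0.0069  0.021 ]
 [-0.0703  0.0084  0.0277]
 [-0.0661 -0.0025  0.0215]
 [-0.0624 -0.0035  0.0225]
 [-0.0568 -0.0017  0.022 ]
 [-0.0523 -0.0009  0.0155]
 [-0.0472 -0.0002  0.0185]
 [-0.0436  0.005   0.0149]]
adaptor 268 [-0.0004  0.0055  0.1534] [-0.0008  0.0026  0.1495] [0.0211 0.0251 0.1589]
lid 4045 ((-3.2211456298828125, 2.0442733764648438), (208.60597229003906, 172.12718200683594), 0.4726887345314026) 0.104510389050258
```

```bash
for i in 1 ; do python3 -m creep '[{"tz":-20},{"tz":-20}]'; done
```

```text
validation failed for argument at $[0]...
```

```bash
cat >> h.py <<'E'
def plan(x,y,z,yyaw,n=1,start=None):
    """print per-call shifts (mm, deg) to TCP x,y,z with tool y at yyaw (mod 180 handled by caller), tool down"""
    o=get_obs(); p=np.array(start[:3] if start else o['tool_pos']); ya=start[3] if start else o['tool_rot'][2]-90
    dy=(yyaw-ya+180)%360-180; d=(np.array([x,y,z])-p)/n*1000
    for k in range(n):
        a=np.radians(ya+dy*k/n); ey=np.array([np.cos(a),np.sin(a),0]); ex=np.array([-ey[1],ey[0],0])
        print('tx %.1f ty %.1f tz %.1f wz %.1f'%(d@ex,d@ey,-d[2],-dy/n))
E
python3 -c "
from h import *
plan(.6563,-.1789,.2,-46,5)"
python3 -m creep '[{"wx":0,"wy":0,"wz":0,"tx":0,"ty":0,"tz":0,"gripper":-1}]' 20
```

```text
tx -135.2 ty -115.0 tz 4.5 wz 22.9
tx -169.3 ty -53.4 tz 4.5 wz 22.9
tx -176.7 ty 16.7 tz 4.5 wz 22.9
tx -156.3 ty 84.1 tz 4.5 wz 22.9
tx -111.3 ty 138.2 tz 4.5 wz 22.9
time_s: 1.18
tool_pos: [0.2392, 0.6044, 0.2226]
tool_rot: [180.0, 0.0, 158.4]
force: [-0.4, -0.7, 0.6]
grip_width: 0.0844
grasp_force: 0.0
```

```bash
python3 -m creep '[{"wx":0,"wy":0,"wz":22.9,"tx":-135.2,"ty":-115,"tz":4,"gripper":-1},{"wx":0,"wy":0,"wz":22.9,"tx":-135.2,"ty":-115,"tz":4,"gripper":-1},{"wx":0,"wy":0,"wz":22.9,"tx":-135.2,"ty":-115,"tz":4,"gripper":-1},{"wx":0,"wy":0,"wz":22.9,"tx":-135.2,"ty":-115,"tz":4,"gripper":-1},{"wx":0,"wy":0,"wz":22.9,"tx":-135.2,"ty":-115,"tz":4,"gripper":-1}]'
python3 -m creep '[{"wz":22.9,"tx":-169,"ty":-53,"tz":4,"gripper":-1},{"wz":22.9,"tx":-169,"ty":-53,"tz":4,"gripper":-1},{"wz":22.9,"tx":-169,"ty":-53,"tz":4,"gripper":-1},{"wz":22.9,"tx":-169,"ty":-53,"tz":4,"gripper":-1},{"wz":22.9,"tx":-169,"ty":-53,"tz":4,"gripper":-1}]'
python3 -c "
from h import *
plan(.6563,-.1789,.2,-46,3)"
```

```text
time_s: 1.6
tool_pos: [0.3277, 0.441, 0.2189]
tool_rot: [-180.0, 0.2, 134.9]
force: [2.2, 0.2, -0.5]
grip_width: 0.055
grasp_force: 0.0
tx -223.6 ty -68.4 tz 6.3 wz 30.3
tx -227.6 ty 53.8 tz 6.3 wz 30.3
tx -169.3 ty 161.3 tz 6.3 wz 30.3validation failed for argument at $[0]...
```

```bash
python3 -m creep '[{"wx":0,"wy":0,"wz":22.9,"tx":-169,"ty":-53,"tz":5,"gripper":-1},{"wx":0,"wy":0,"wz":22.9,"tx":-169,"ty":-53,"tz":5,"gripper":-1},{"wx":0,"wy":0,"wz":22.9,"tx":-169,"ty":-53,"tz":5,"gripper":-1},{"wx":0,"wy":0,"wz":22.9,"tx":-169,"ty":-53,"tz":5,"gripper":-1},{"wx":0,"wy":0,"wz":22.9,"tx":-169,"ty":-53,"tz":5,"gripper":-1}]'
python3 -m creep '[{"wx":0,"wy":0,"wz":22.9,"tx":-177,"ty":17,"tz":5,"gripper":-1},{"wx":0,"wy":0,"wz":22.9,"tx":-177,"ty":17,"tz":5,"gripper":-1},{"wx":0,"wy":0,"wz":22.9,"tx":-177,"ty":17,"tz":5,"gripper":-1},{"wx":0,"wy":0,"wz":22.9,"tx":-177,"ty":17,"tz":5,"gripper":-1},{"wx":0,"wy":0,"wz":22.9,"tx":-177,"ty":17,"tz":5,"gripper":-1}]'
python3 -c "
from h import *
plan(.6563,-.1789,.15,-46,2)"
```

```text
time_s: 2.02
tool_pos: [0.4099, 0.2843, 0.2139]
tool_rot: [179.9, 0.2, 112.0]
force: [0.2, -0.1, 0.2]
grip_width: 0.0217
grasp_force: 0.0
time_s: 2.43
tool_pos: [0.4926, 0.1272, 0.209]
tool_rot: [179.9, 0.2, 89.2]
force: [-0.2, 0.4, 0.4]
grip_width: 0.001
grasp_force: 0.0
tx -151.8 ty 84.1 tz 29.5 wz 22.6
tx -107.9 ty 135.9 tz 29.5 wz 22.6
```

```bash
python3 -m creep '[{"wx":0,"wy":0,"wz":22.6,"tx":-152,"ty":84,"tz":10,"gripper":-1},{"wx":0,"wy":0,"wz":22.6,"tx":-152,"ty":84,"tz":10,"gripper":-1},{"wx":0,"wy":0,"wz":22.6,"tx":-152,"ty":84,"tz":10,"gripper":-1},{"wx":0,"wy":0,"wz":22.6,"tx":-152,"ty":84,"tz":10,"gripper":-1},{"wx":0,"wy":0,"wz":22.6,"tx":-152,"ty":84,"tz":10,"gripper":-1}]'
python3 -m creep '[{"wx":0,"wy":0,"wz":22.6,"tx":-108,"ty":136,"tz":50,"gripper":-1},{"wx":0,"wy":0,"wz":22.6,"tx":-108,"ty":136,"tz":50,"gripper":-1},{"wx":0,"wy":0,"wz":22.6,"tx":-108,"ty":136,"tz":50,"gripper":-1},{"wx":0,"wy":0,"wz":22.6,"tx":-108,"ty":136,"tz":50,"gripper":-1},{"wx":0,"wy":0,"wz":22.6,"tx":-108,"ty":136,"tz":50,"gripper":-1}]'
python3 -c "
from h import *
plan(.6563,-.1789,.075,-46)
plan(.6563,-.1789,.025,-46)"
```

```text
time_s: 2.85
tool_pos: [0.5749, -0.0263, 0.1987]
tool_rot: [179.8, 0.2, 66.6]
force: [-0.7, -0.1, -0.2]
grip_width: 0.0004
grasp_force: 0.0
time_s: 3.27
tool_pos: [0.6562, -0.1763, 0.1462]
tool_rot: [179.9, 0.3, 44.2]
force: [-1.0, -1.2, -0.5]
grip_width: 0.0002
grasp_force: 0.0
tx -1.8 ty 1.9 tz 71.2 wz 0.2
tx -1.8 ty 1.9 tz 121.2 wz 0.2
```

Next I'll descend onto half-shut arm A and press it open gently.

```bash
python3 -m creep '[{"wx":0,"wy":0,"wz":0,"tx":-1,"ty":1,"tz":40,"gripper":-1},{"wx":0,"wy":0,"wz":0,"tx":-1,"ty":1,"tz":70,"gripper":-1},{"wx":0,"wy":0,"wz":0,"tx":-1,"ty":1,"tz":80,"gripper":-1},{"wx":0,"wy":0,"wz":0,"tx":-1,"ty":1,"tz":86,"gripper":-1},{"wx":0,"wy":0,"wz":0,"tx":-1,"ty":1,"tz":92,"gripper":-1}]'
python3 -m creep '[{"wx":0,"wy":0,"wz":0,"tx":0,"ty":0,"tz":7,"gripper":-1},{"wx":0,"wy":0,"wz":0,"tx":0,"ty":0,"tz":14,"gripper":-1},{"wx":0,"wy":0,"wz":0,"tx":0,"ty":0,"tz":21,"gripper":-1},{"wx":0,"wy":0,"wz":0,"tx":0,"ty":0,"tz":26,"gripper":-1},{"wx":0,"wy":0,"wz":0,"tx":0,"ty":0,"tz":29,"gripper":-1}]'
python3 -m creep '[{"wx":0,"wy":0,"wz":0,"tx":0,"ty":0,"tz":0,"gripper":-1},{"wx":0,"wy":0,"wz":0,"tx":0,"ty":0,"tz":-30,"gripper":-1},{"wx":0,"wy":0,"wz":0,"tx":0,"ty":0,"tz":-60,"gripper":0},{"wx":0,"wy":0,"wz":0,"tx":0,"ty":0,"tz":-100,"gripper":1},{"wx":0,"wy":0,"wz":0,"tx":0,"ty":0,"tz":-130,"gripper":1}]'
python3 - <<'E'
from h import *
np.set_printoptions(precision=4,suppress=True)
for c in('side','top'):
    p,d=optics.read_camera(c); cv2.imwrite(f'pics/{c}1.png',cv2.resize(p[100:300,150:400,::-1],None,fx=3,fy=3))
    X=cloud(c,d)
    F=frame(X,(.593,-.24),44)
    m=(np.hypot(F[:,0],F[:,1])<.03)&(F[:,2]>.042)&(F[:,2]<.06)
    print(c,'boss n',m.sum(),F[m].mean(0),(F[m].min(0)+F[m].max(0))/2)
    for s in(1,-1):
        m=(F[:,0]*s>.042)&(F[:,0]*s<.13)&(abs(F[:,1])<.02)&(F[:,2]>.012)&(F[:,2]<.08)
        G=F[m];
        if len(G)>5:G=G[np.argsort(G[:,0])];print('arm',s,len(G),'yfit',np.polyfit(G[:,0],G[:,1],1),'zfit',np.polyfit(G[:,0],G[:,2],1))
E
```

```text
time_s: 3.68
tool_pos: [0.657, -0.1707, 0.0572]
tool_rot: [180.0, -0.1, 44.6]
force: [0.3, 0.8, 1.9]
grip_width: 0.0003
grasp_force: 0.4
time_s: 4.1
tool_pos: [0.6562, -0.1714, 0.0272]
tool_rot: [-180.0, -0.0, 44.5]
force: [-0.5, 0.4, 0.6]
grip_width: 0.0003
grasp_force: 0.2
time_s: 4.52
tool_pos: [0.6567, -0.1721, 0.1606]
tool_rot: [179.9, -0.1, 44.5]
force: [1.3, -0.4, 0.8]
grip_width: 0.0129
grasp_force: 0.0
side boss n 151 [0.0032 0.0014 0.0473] [0.0014 0.0004 0.0477]
arm 1 73 yfit [-0.0344  0.0005] zfit [0.1259 0.0116]
arm -1 64 yfit [-0.0035  0.0012] zfit [-0.1399  0.0112]
top boss n 269 [-0.0048 -0.002   0.0484] [-0.0037 -0.001   0.0495]
arm -1 109 yfit [ 0.0178 -0.0003] zfit [-0.2016  0.0077]
```

```bash
python3 -c "
from h import *
plan(.593,-.24,.11,-46)
plan(.593,-.24,.01,-46)"
```

```text
tx -94.3 ty 0.7 tz 54.8 wz 0.5
tx -94.3 ty 0.7 tz 154.8 wz 0.5
```

View pics/side1.png

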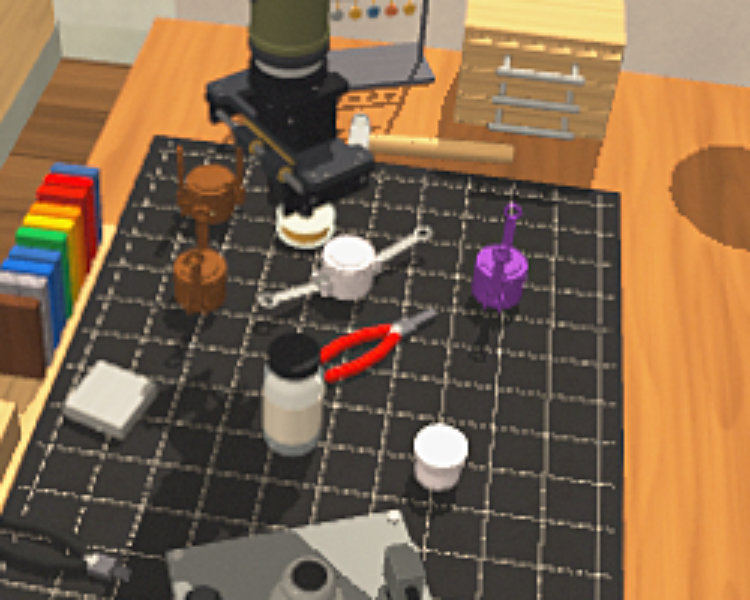

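The crop shows both cap arms lying open, with ring ends at (265,298) and (423,232) and the cap at (348,265). Next is moving over the cap and descending.

```bash
python3 -m creep '[{"wx":0,"wy":0,"wz":0.5,"tx":-40,"ty":0,"tz":15,"gripper":1},{"wx":0,"wy":0,"wz":0.5,"tx":-75,"ty":0,"tz":30,"gripper":1},{"wx":0,"wy":0,"wz":0.5,"tx":-94,"ty":0.7,"tz":45,"gripper":1},{"wx":0,"wy":0,"wz":0.5,"tx":-94,"ty":0.7,"tz":50,"gripper":1},{"wx":0,"wy":0,"wz":0.5,"tx":-94,"ty":0.7,"tz":50,"gripper":1}]'
python3 -m creep '[{"wx":0,"wy":0,"wz":0,"tx":0,"ty":0,"tz":0,"gripper":1},{"wx":0,"wy":0,"wz":0,"tx":0,"ty":0,"tz":0,"gripper":1},{"wx":0,"wy":0,"wz":0,"tx":0,"ty":0,"tz":0,"gripper":1}]'
python3 -c "
from h import *
plan(.593,-.24,.01,-46)"
```

```text
time_s: 5.03
tool_pos: [0.5876, -0.2388, 0.1058]
tool_rot: [-179.8, 0.1, 43.8]
force: [0.2, 0.6, 0.5]
grip_width: 0.054
grasp_force: 0.0
time_s: 5.28
tool_pos: [0.5913, -0.2368, 0.1082]
tool_rot: [179.9, -0.1, 44.2]
force: [-0.1, 0.5, 0.9]
grip_width: 0.0738
grasp_force: 0.0
tx -1.0 ty 3.5 tz 98.2 wz 0.2
```

```bash
python3 -m creep '[{"wx":0,"wy":0,"wz":0,"tx":-1,"ty":3,"tz":10,"gripper":1},{"wx":0,"wy":0,"wz":0,"tx":-1,"ty":3,"tz":30,"gripper":1},{"wx":0,"wy":0,"wz":0,"tx":-1,"ty":3,"tz":60,"gripper":1},{"wx":0,"wy":0,"wz":0,"tx":-1,"ty":3,"tz":85,"gripper":1},{"wx":0,"wy":0,"wz":0,"tx":-1,"ty":3,"tz":98,"gripper":1}]'
python3 -m creep '[{"wx":0,"wy":0,"wz":0,"tx":0,"ty":0,"tz":0,"gripper":1},{"wx":0,"wy":0,"wz":0,"tx":0,"ty":0,"tz":0,"gripper":1}]'
```

```text
time_s: 5.7
tool_pos: [0.5896, -0.2395, 0.0059]
tool_rot: [-179.8, 0.1, 44.1]
force: [0.4, 0.2, 0.1]
grip_width: 0.0869
grasp_force: 0.0
time_s: 5.87
tool_pos: [0.5911, -0.2409, 0.0093]
tool_rot: [-180.0, 0.0, 44.0]
force: [0.1, -0.1, 0.1]
grip_width: 0.0865
grasp_force: 0.0
```

```bash
python3 -m creep '[{"wx":0,"wy":0,"wz":0,"tx":0,"ty":0,"tz":0,"gripper":-1},{"wx":0,"wy":0,"wz":0,"tx":0,"ty":0,"tz":0,"gripper":-1},{"wx":0,"wy":0,"wz":0,"tx":0,"ty":0,"tz":0,"gripper":-1},{"wx":0,"wy":0,"wz":0,"tx":0,"ty":0,"tz":0,"gripper":-1},{"wx":0,"wy":0,"wz":0,"tx":0,"ty":0,"tz":0,"gripper":-1}]' 50
python3 -m creep '[{"wx":0,"wy":0,"wz":0,"tx":0,"ty":0,"tz":0,"gripper":-1},{"wx":0,"wy":0,"wz":0,"tx":0,"ty":0,"tz":-20,"gripper":-1},{"wx":0,"wy":0,"wz":0,"tx":0,"ty":0,"tz":-60,"gripper":-1},{"wx":0,"wy":0,"wz":0,"tx":0,"ty":0,"tz":-100,"gripper":-1},{"wx":0,"wy":0,"wz":0,"tx":0,"ty":0,"tz":-140,"gripper":-1}]'
python3 -m creep '[{"wx":0,"wy":0,"wz":0,"tx":0,"ty":0,"tz":-30,"gripper":-1},{"wx":0,"wy":0,"wz":0,"tx":0,"ty":0,"tz":-60,"gripper":-1},{"wx":0,"wy":0,"wz":0,"tx":0,"ty":0,"tz":-60,"gripper":-1},{"wx":0,"wy":0,"wz":0,"tx":0,"ty":0,"tz":-60,"gripper":-1}]'
python3 - <<'E'
from h import *
np.set_printoptions(precision=4,suppress=True)
o=get_obs();t=o['tool_pos'];print(o['force'])
for c in('side','top'):
    p,d=optics.read_camera(c)
    if c=='side':cv2.imwrite(f'pics/{c}2.png',cv2.resize(p[50:250,150:400,::-1],None,fx=3,fy=3))
    F=frame(cloud(c,d),t[:2],o['tool_rot'][2])
    for s in(1,-1):
        m=(F[:,0]*s>.045)&(F[:,0]*s<.13)&(abs(F[:,1])<.02)&(F[:,2]>t[2]-.03)&(F[:,2]<t[2]+.1)
        G=F[m];
        if len(G)>5:print(c,'arm',s,len(G),'yfit',np.polyfit(G[:,0],G[:,1],1),'zfit',np.polyfit(G[:,0],G[:,2]-t[2],1),'end',(G[:,0]*s).max())
plan(.5605,.2605,.23,22.6,4)
E
```

```text
time_s: 6.28
tool_pos: [0.592, -0.2413, 0.0105]
tool_rot: [179.9, -0.1, 44.0]
force: [1.4, -1.2, 0.5]
grip_width: 0.0615
grasp_force: 1.1
time_s: 6.7
tool_pos: [0.5897, -0.2403, 0.1498]
tool_rot: [-179.8, 0.1, 44.0]
force: [1.0, -0.3, -2.1]
grip_width: 0.0578
grasp_force: 50.0
time_s: 7.03
tool_pos: [0.5915, -0.241, 0.2105]
tool_rot: [179.9, -0.1, 44.0]
force: [0.4, 1.0, -4.8]
grip_width: 0.0578
grasp_force: 50.0
[ 0.3941  1.0121 -4.7817]
side arm 1 70 yfit [-0.0241  0.0022] zfit [ 0.1848 -0.0041] end 0.11916203630926693
top arm 1 140 yfit [-0.025   0.0018] zfit [ 0.1528 -0.002 ] end 0.11669687043107134
top arm -1 27 yfit [-0.2323 -0.0237] zfit [-0.0944  0.0065] end 0.11520575765989138
tx 81.7 ty -95.1 tz -5.7 wz -17.1
tx 106.1 ty -66.8 tz -5.7 wz -17.1
tx 121.0 ty -32.6 tz -5.7 wz -17.1
tx 125.3 ty 4.6 tz -5.7 wz -17.1
```

```bash
python3 -m creep '[{"wx":0,"wy":0,"wz":-3,"tx":16,"ty":-19,"tz":-5,"gripper":-1},{"wx":0,"wy":0,"wz":-6,"tx":33,"ty":-38,"tz":-5,"gripper":-1},{"wx":0,"wy":0,"wz":-10,"tx":49,"ty":-57,"tz":-5,"gripper":-1},{"wx":0,"wy":0,"wz":-14,"tx":65,"ty":-76,"tz":-5,"gripper":-1},{"wx":0,"wy":0,"wz":-17,"tx":82,"ty":-95,"tz":-5,"gripper":-1}]'
python3 -m creep '[{"wx":0,"wy":0,"wz":-4,"tx":21,"ty":-13,"tz":-5,"gripper":-1},{"wx":0,"wy":0,"wz":-7,"tx":42,"ty":-27,"tz":-5,"gripper":-1},{"wx":0,"wy":0,"wz":-10,"tx":63,"ty":-40,"tz":-5,"gripper":-1},{"wx":0,"wy":0,"wz":-14,"tx":85,"ty":-53,"tz":-5,"gripper":-1},{"wx":0,"wy":0,"wz":-17,"tx":106,"ty":-67,"tz":-5,"gripper":-1}]'
python3 -m creep '[{"wx":0,"wy":0,"wz":-4,"tx":24,"ty":-7,"tz":-5,"gripper":-1},{"wx":0,"wy":0,"wz":-7,"tx":48,"ty":-13,"tz":-5,"gripper":-1},{"wx":0,"wy":0,"wz":-10,"tx":73,"ty":-20,"tz":-5,"gripper":-1},{"wx":0,"wy":0,"wz":-14,"tx":97,"ty":-26,"tz":-5,"gripper":-1},{"wx":0,"wy":0,"wz":-17,"tx":121,"ty":-33,"tz":-5,"gripper":-1}]'
python3 -c "
from h import *
o=get_obs();print(o['grip_width'],o['force'])
plan(.5611,.2591,.21,22.6)"
```

```text
time_s: 7.55
tool_pos: [0.5822, -0.1141, 0.2116]
tool_rot: [-179.7, 0.1, 61.2]
force: [-0.0, 0.4, -2.6]
grip_width: 0.0574
grasp_force: 50.0
time_s: 7.97
tool_pos: [0.5751, 0.0111, 0.2167]
tool_rot: [-179.7, 0.1, 78.2]
force: [0.5, 0.9, -3.5]
grip_width: 0.0577
grasp_force: 50.0
time_s: 8.38
tool_pos: [0.5693, 0.1371, 0.2239]
tool_rot: [-180.0, 0.0, 95.3]
force: [0.7, 1.0, -3.4]
grip_width: 0.0575
grasp_force: 50.0
0.05750504493570524 [ 0.73625264  0.95243453 -3.40382771]
tx 122.2 ty 3.1 tz 13.9 wz -17.3
```

```bash
python3 -m creep '[{"wx":0,"wy":0,"wz":-4,"tx":30,"ty":1,"tz":0,"gripper":-1},{"wx":0,"wy":0,"wz":-8,"tx":60,"ty":2,"tz":3,"gripper":-1},{"wx":0,"wy":0,"wz":-12,"tx":88,"ty":3,"tz":7,"gripper":-1},{"wx":0,"wy":0,"wz":-16,"tx":110,"ty":3,"tz":10,"gripper":-1},{"wx":0,"wy":0,"wz":-17.3,"tx":122,"ty":3,"tz":14,"gripper":-1}]'
python3 -m creep '[{"wx":0,"wy":0,"wz":0,"tx":0,"ty":0,"tz":0,"gripper":-1},{"wx":0,"wy":0,"wz":0,"tx":0,"ty":0,"tz":0,"gripper":-1},{"wx":0,"wy":0,"wz":0,"tx":0,"ty":0,"tz":0,"gripper":-1},{"wx":0,"wy":0,"wz":0,"tx":0,"ty":0,"tz":0,"gripper":-1}]'
python3 - <<'E'
from h import *
np.set_printoptions(precision=4,suppress=True)
o=get_obs();t=o['tool_pos'];print(t,o['tool_rot'])
for c in('side','top'):
    p,d=optics.read_camera(c)
    if c=='side':cv2.imwrite(f'pics/{c}3.png',cv2.resize(p[200:384,150:400,::-1],None,fx=3.2,fy=3.2))
    X=cloud(c,d);F=frame(X,t[:2],o['tool_rot'][2])
    for s in(1,-1):
        m=(F[:,0]*s>.045)&(F[:,0]*s<.13)&(abs(F[:,1])<.02)&(F[:,2]>t[2]-.03)&(F[:,2]<t[2]+.1)
        G=F[m];
        if len(G)>5:print(c,'arm',s,len(G),'yfit',np.polyfit(G[:,0],G[:,1],1),'zfit',np.polyfit(G[:,0],G[:,2]-t[2],1),'end',(G[:,0]*s).max())
    F=frame(X,(.5605,.2605),22.6);m=(F[:,2]>.098)&(F[:,2]<.11)&(np.hypot(F[:,0],F[:,1])<.16);G=F[m];print('lid',m.sum(),cv2.minAreaRect((G[:,:2]*1000).astype(np.float32)))
    for q in('adaptor_tip','cap_top','cap','vent','level_switch','tank','cam_a_grip'): print(c,q,[(np.round(r['point'],3).tolist(),round(r['confidence'],2)) for r in nets.place_of(q,c)][:3])
plan(.5611,.2591,.21,22.6)
E
```

```text
time_s: 8.8
tool_pos: [0.5603, 0.2631, 0.2097]
tool_rot: [-180.0, -0.1, 112.9]
force: [0.3, 1.4, -3.3]
grip_width: 0.0577
grasp_force: 50.0
time_s: 9.13
tool_pos: [0.5629, 0.2545, 0.2109]
tool_rot: [180.0, 0.1, 112.1]
force: [0.2, -0.0, -3.7]
grip_width: 0.0578
grasp_force: 50.0
[0.5629 0.2545 0.2109] [179.9737   0.0579 112.1195]
side arm 1 157 yfit [-0.0292 -0.0008] zfit [ 0.1675 -0.0015] end 0.11887805268203366
lid 3713 ((-0.47918701171875, 2.4096908569335938), (208.05226135253906, 170.07273864746094), 0.26465487480163574)
side adaptor_tip [([0.563, 0.258, 0.151], 0.7)]
side cap_top [([0.56, 0.258, 0.247], 0.84), ([0.776, -0.335, 0.048], 0.81), ([0.423, -0.259, 0.049], 0.7)]
side cap [([0.565, 0.254, 0.197], 0.88), ([0.42, -0.257, -0.002], 0.75), ([0.751, -0.189, 0.0], 0.74)]
side vent [([0.642, 0.296, 0.154], 0.81)]
side level_switch [([0.486, 0.226, 0.155], 0.66)]
side tank [([0.562, 0.261, 0.004], 0.72)]
side cam_a_grip [([0.761, -0.225, 0.074], 0.56), ([0.805, -0.321, 0.071], 0.52), ([0.417, -0.296, 0.069], 0.49)]
top arm -1 124 yfit [-0.0371  0.0009] zfit [-0.1874 -0.0016] end 0.11189365623137691
lid 2170 ((-1.1860198974609375, -1.8819961547851562), (168.27362060546875, 210.98538208007812), 89.75828552246094)
top adaptor_tip [([0.557, 0.261, 0.158], 0.92)]
top cap_top [([0.422, -0.26, 0.051], 0.98), ([0.772, -0.343, 0.05], 0.87), ([0.756, -0.188, 0.052], 0.7)]
top cap [([0.559, 0.26, 0.2], 0.73), ([0.773, -0.342, -0.001], 0.72), ([0.467, 0.014, 0.001], 0.72)]
top vent [([0.64, 0.297, 0.157], 0.88), ([0.654, -0.325, 0.001], 0.36), ([0.464, 0.015, 0.002], 0.28)]
top level_switch [([0.486, 0.23, 0.156], 0.76), ([0.56, 0.263, 0.157], 0.68)]
top tank [([0.563, 0.261, 0.002], 0.84)]
top cam_a_grip [([0.421, -0.3, 0.071], 0.62), ([0.559, 0.26, 0.119], 0.59), ([0.758, -0.226, 0.071], 0.55)]
tx 2.6 ty 0.1 tz 0.6 wz -0.3
```

View pics/side3.png

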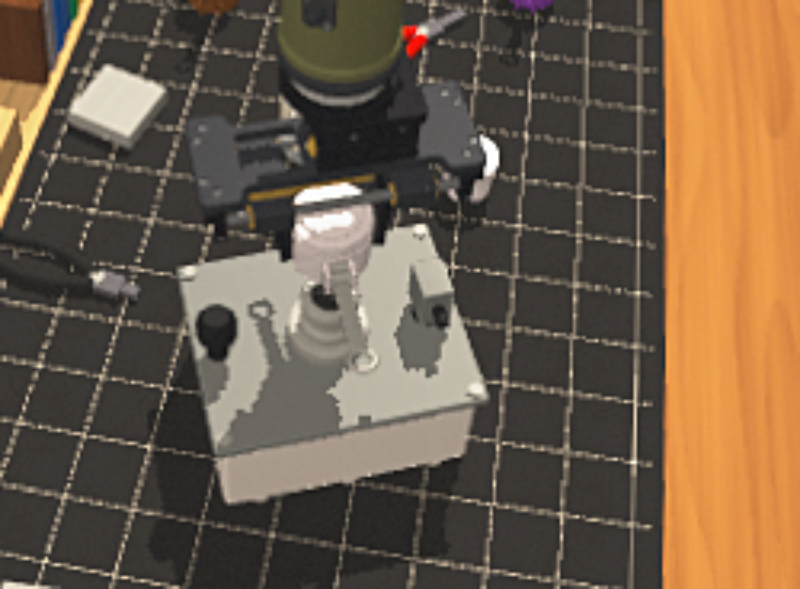

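The side view shows the cap above the adaptor: cap at (333,230), adaptor at (325,310). Arm A runs along the tank's y, and the vent (217,330) and level switch (430,290) are clear to either side. I'll settle, then descend to just above contact.

```bash
python3 -m creep '[{"wx":0,"wy":0,"wz":-0.3,"tx":0,"ty":0,"tz":10,"gripper":-1},{"wx":0,"wy":0,"wz":-0.3,"tx":0,"ty":0,"tz":20,"gripper":-1},{"wx":0,"wy":0,"wz":-0.3,"tx":0,"ty":0,"tz":30,"gripper":-1},{"wx":0,"wy":0,"wz":-0.3,"tx":0,"ty":0,"tz":36,"gripper":-1},{"wx":0,"wy":0,"wz":-0.3,"tx":0,"ty":0,"tz":36,"gripper":-1}]'
python3 -m creep '[{"wx":0,"wy":0,"wz":0,"tx":0,"ty":0,"tz":0,"gripper":-1},{"wx":0,"wy":0,"wz":0,"tx":0,"ty":0,"tz":0,"gripper":-1},{"wx":0,"wy":0,"wz":0,"tx":0,"ty":0,"tz":0,"gripper":-1}]'
python3 -c "
from h import *
plan(.5607,.2582,.165,22.7)"
```

```text
time_s: 10.35
tool_pos: [0.5605, 0.256, 0.1717]
tool_rot: [-179.7, 0.0, 112.6]
force: [0.0, -0.5, -3.7]
grip_width: 0.0579
grasp_force: 50.0
time_s: 10.6
tool_pos: [0.5624, 0.2568, 0.1752]
tool_rot: [179.9, -0.0, 112.6]
force: [-0.3, 0.1, -2.6]
grip_width: 0.0577
grasp_force: 50.0
tx 1.9 ty -1.1 tz 10.2 wz -0.1
```

```bash
python3 -m creep '[{"wx":0,"wy":0,"wz":0,"tx":2,"ty":-1,"tz":3,"gripper":-1},{"wx":0,"wy":0,"wz":0,"tx":2,"ty":-1,"tz":6,"gripper":-1},{"wx":0,"wy":0,"wz":0,"tx":2,"ty":-1,"tz":9,"gripper":-1},{"wx":0,"wy":0,"wz":0,"tx":2,"ty":-1,"tz":12,"gripper":-1},{"wx":0,"wy":0,"wz":0,"tx":2,"ty":-1,"tz":15,"gripper":-1}]'
python3 -m creep '[{"wx":0,"wy":0,"wz":0,"tx":0,"ty":0,"tz":2,"gripper":-1},{"wx":0,"wy":0,"wz":0,"tx":0,"ty":0,"tz":4,"gripper":-1},{"wx":0,"wy":0,"wz":0,"tx":0,"ty":0,"tz":4,"gripper":-1}]'
```

```text
time_s: 11.02
tool_pos: [0.5603, 0.2581, 0.1592]
tool_rot: [-180.0, -0.0, 112.6]
force: [-0.0, 0.2, -3.1]
grip_width: 0.0582
grasp_force: 50.0
time_s: 11.27
tool_pos: [0.5603, 0.2582, 0.1551]
tool_rot: [-180.0, -0.0, 112.6]
force: [0.3, 0.3, -3.2]
grip_width: 0.058
grasp_force: 50.0
```

```bash
python3 -m creep '[{"wx":0,"wy":0,"wz":0,"tx":0,"ty":0,"tz":3,"gripper":-1},{"wx":0,"wy":0,"wz":0,"tx":0,"ty":0,"tz":6,"gripper":-1},{"wx":0,"wy":0,"wz":0,"tx":0,"ty":0,"tz":9,"gripper":-1},{"wx":0,"wy":0,"wz":0,"tx":0,"ty":0,"tz":12,"gripper":-1},{"wx":0,"wy":0,"wz":0,"tx":0,"ty":0,"tz":14,"gripper":-1}]'
python3 -m creep '[{"wx":0,"wy":0,"wz":0,"tx":0,"ty":0,"tz":2,"gripper":-1},{"wx":0,"wy":0,"wz":0,"tx":0,"ty":0,"tz":4,"gripper":-1},{"wx":0,"wy":0,"wz":0,"tx":0,"ty":0,"tz":6,"gripper":-1},{"wx":0,"wy":0,"wz":0,"tx":0,"ty":0,"tz":8,"gripper":-1},{"wx":0,"wy":0,"wz":0,"tx":0,"ty":0,"tz":8,"gripper":-1}]'
```

```text
time_s: 11.68
tool_pos: [0.5603, 0.2582, 0.1412]
tool_rot: [-180.0, -0.0, 112.6]
force: [0.8, 0.3, -3.7]
grip_width: 0.0578
grasp_force: 50.0
time_s: 12.1
tool_pos: [0.5607, 0.2591, 0.134]
tool_rot: [179.9, -0.1, 112.6]
force: [1.5, 2.2, -0.4]
grip_width: 0.058
grasp_force: 50.0
```

```bash
python3 -m creep '[{"wx":0,"wy":0,"wz":0,"tx":0,"ty":0,"tz":2,"gripper":-1},{"wx":0,"wy":0,"wz":0,"tx":0,"ty":0,"tz":4,"gripper":-1},{"wx":0,"wy":0,"wz":0,"tx":0,"ty":0,"tz":5,"gripper":-1},{"wx":0,"wy":0,"wz":0,"tx":0,"ty":0,"tz":6,"gripper":-1},{"wx":0,"wy":0,"wz":0,"tx":0,"ty":0,"tz":6,"gripper":-1}]'
python3 -m creep '[{"wx":0,"wy":0,"wz":0,"tx":0,"ty":0,"tz":1,"gripper":-1},{"wx":0,"wy":0,"wz":0,"tx":0,"ty":0,"tz":2,"gripper":-1},{"wx":0,"wy":0,"wz":0,"tx":0,"ty":0,"tz":2,"gripper":-1}]'
```

```text
time_s: 12.52
tool_pos: [0.5608, 0.2591, 0.1294]
tool_rot: [179.9, -0.1, 112.6]
force: [-2.4, 2.1, 9.4]
grip_width: 0.0577
grasp_force: 50.0
time_s: 12.77
tool_pos: [0.5608, 0.2591, 0.1294]
tool_rot: [179.8, -0.1, 112.6]
force: [-5.7, 0.5, 16.9]
grip_width: 0.0579
grasp_force: 50.0
```

```bash
python3 -m creep '[{"wx":0,"wy":0,"wz":0,"tx":0,"ty":0,"tz":2,"gripper":-1},{"wx":0,"wy":0,"wz":0,"tx":0,"ty":0,"tz":3,"gripper":-1},{"wx":0,"wy":0,"wz":0,"tx":0,"ty":0,"tz":3,"gripper":-1}]' 60
python3 - <<'E'
from h import *
X=cloud('side');F=frame(X,(.5600,.2603),112.6)
m=(F[:,0]>.045)&(F[:,0]<.13)&(abs(F[:,1])<.02)&(F[:,2]>.115)&(F[:,2]<.17);G=F[m]
print(len(G),np.polyfit(G[:,0],G[:,1],1),np.polyfit(G[:,0],G[:,2],1),G[:,0].max(),G[abs(G[:,0]-.088)<.01].mean(0))
X=cloud('top');F=frame(X,(.5600,.2603),112.6)
m=(F[:,0]<-.045)&(F[:,0]>-.13)&(abs(F[:,1])<.02)&(F[:,2]>.115)&(F[:,2]<.17);G=F[m]
print(len(G),np.polyfit(G[:,0],G[:,1],1),np.polyfit(G[:,0],G[:,2],1),G[:,0].min(),G[abs(G[:,0]+.088)<.01].mean(0))
E
```

```text
time_s: 13.02
tool_pos: [0.5609, 0.2591, 0.1293]
tool_rot: [179.8, -0.2, 112.6]
force: [-12.2, -2.7, 30.0]
grip_width: 0.0576
grasp_force: 60.0
140 [-0.02389875 -0.00139088] [0.13714259 0.13104795] 0.11639447917902869 [ 0.08810317 -0.00372473  0.14338511]
117 [-0.05345138 -0.00106748] [-0.16241328  0.12978214] -0.11686037236409816 [-0.08889679  0.00374708  0.14486351]
```

Cap is home: the stop stayed at TCP z 0.1293 while the push rose to 30 N. Next I'll release and rise.

```bash
python3 -m creep '[{"wx":0,"wy":0,"wz":0,"tx":0,"ty":0,"tz":-5,"gripper":-1},{"wx":0,"wy":0,"wz":0,"tx":0,"ty":0,"tz":-5,"gripper":0.6},{"wx":0,"wy":0,"wz":0,"tx":0,"ty":0,"tz":-5,"gripper":0.6},{"wx":0,"wy":0,"wz":0,"tx":0,"ty":0,"tz":-5,"gripper":0.6},{"wx":0,"wy":0,"wz":0,"tx":0,"ty":0,"tz":-5,"gripper":0.6}]' 10
python3 -m creep '[{"wx":0,"wy":0,"wz":0,"tx":0,"ty":0,"tz":-10,"gripper":0.6},{"wx":0,"wy":0,"wz":0,"tx":0,"ty":0,"tz":-30,"gripper":0.6},{"wx":0,"wy":0,"wz":0,"tx":0,"ty":0,"tz":-60,"gripper":0.6},{"wx":0,"wy":0,"wz":0,"tx":0,"ty":0,"tz":-90,"gripper":0.3},{"wx":0,"wy":0,"wz":0,"tx":0,"ty":0,"tz":-90,"gripper":-0.2}]'
python3 - <<'E'
from h import *
for c in('side','top'):
    p,d=optics.read_camera(c)
    if c=='side':cv2.imwrite(f'pics/{c}4.png',cv2.resize(p[200:384,150:400,::-1],None,fx=3.2,fy=3.2))
    F=frame(cloud(c,d),(.5600,.2603),112.6)
    for s in (1,-1):
        m=(F[:,0]*s>.045)&(F[:,0]*s<.13)&(abs(F[:,1])<.02)&(F[:,2]>.115)&(F[:,2]<.17);G=F[m]
        if m.sum()>20: print(c,s,len(G),np.polyfit(G[:,0],G[:,1],1),np.polyfit(G[:,0],G[:,2],1),abs(G[:,0]).max(),G[abs(G[:,0]-s*.088)<.01].mean(0))
    m=(np.hypot(F[:,0],F[:,1])<.024)&(F[:,2]>.15)&(F[:,2]<.18);G=F[m]
    if m.sum()>20: print('boss',m.sum(),G.mean(0))
plan(.5296,.3429,.19,20.6)
E
```

```text
time_s: 13.53
tool_pos: [0.56, 0.2571, 0.1265]
tool_rot: [-179.9, 0.1, 112.6]
force: [-0.2, -0.6, 0.4]
grip_width: 0.0687
grasp_force: 0.0
time_s: 13.95
tool_pos: [0.5636, 0.2591, 0.225]
tool_rot: [179.4, -0.1, 112.6]
force: [0.3, 0.6, 0.2]
grip_width: 0.0626
grasp_force: 0.0
side 1 139 [-0.01495054 -0.00208362] [0.13225959 0.13098788] 0.11752449115004952 [ 0.08771746 -0.00376386  0.14260818]
side -1 91 [-0.02451578 -0.00167376] [-0.18056401  0.12968503] 0.10987605612332296 [-0.0841799   0.00024571  0.1452923 ]
boss 271 [ 0.00148409 -0.00028674  0.16820965]
top -1 116 [-0.06112194 -0.00145267] [-0.19202859  0.12849132] 0.1166406027511697 [-0.08852257  0.0041697   0.1461915 ]
boss 90 [-0.01128737 -0.00280683  0.16852297]
tx 90.4 ty 3.2 tz 29.7 wz 2.0
```

View pics/side4.png

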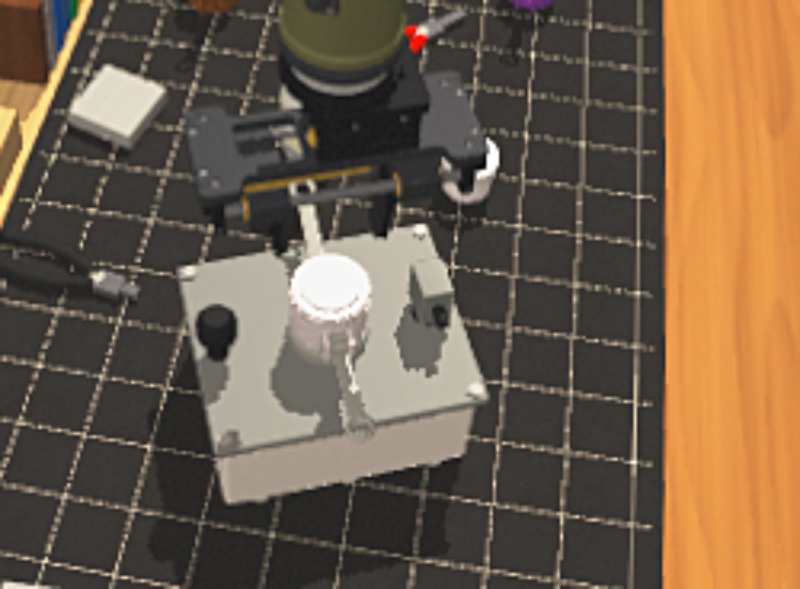

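The cap (330,290) sits home with its boss at z 0.168, and both arms are open along the tank's y, clear of the fittings. I'm going to arm A.

```bash
python3 -m creep '[{"wx":0,"wy":0,"wz":2,"tx":35,"ty":1,"tz":0,"gripper":-0.2},{"wx":0,"wy":0,"wz":2,"tx":70,"ty":2,"tz":5,"gripper":-0.2},{"wx":0,"wy":0,"wz":2,"tx":88,"ty":3,"tz":25,"gripper":-0.2},{"wx":0,"wy":0,"wz":2,"tx":90,"ty":3,"tz":30,"gripper":-0.2},{"wx":0,"wy":0,"wz":2,"tx":90,"ty":3,"tz":30,"gripper":-0.2}]'
python3 -m creep '[{"wx":0,"wy":0,"wz":0,"tx":0,"ty":0,"tz":0,"gripper":-0.2},{"wx":0,"wy":0,"wz":0,"tx":0,"ty":0,"tz":0,"gripper":-0.2},{"wx":0,"wy":0,"wz":0,"tx":0,"ty":0,"tz":0,"gripper":-0.2}]'
python3 - <<'E'
from h import *
plan(.5296,.3429,.121,20.6)
E
```

```text
time_s: 14.47
tool_pos: [0.5257, 0.3428, 0.1839]
tool_rot: [-179.6, 0.1, 110.8]
force: [-0.3, -0.5, 0.2]
grip_width: 0.0356
grasp_force: 0.0
time_s: 14.72
tool_pos: [0.5299, 0.3407, 0.1884]
tool_rot: [179.9, 0.0, 110.5]
force: [0.8, -0.2, 0.2]
grip_width: 0.0346
grasp_force: 0.0
tx 2.2 ty 0.5 tz 67.4 wz -0.1
```

```bash
python3 -m creep '[{"wx":0,"wy":0,"wz":0,"tx":2,"ty":0.5,"tz":20,"gripper":-0.2},{"wx":0,"wy":0,"wz":0,"tx":2,"ty":0.5,"tz":45,"gripper":-0.2},{"wx":0,"wy":0,"wz":0,"tx":2,"ty":0.5,"tz":60,"gripper":-0.2},{"wx":0,"wy":0,"wz":0,"tx":2,"ty":0.5,"tz":67,"gripper":-0.2},{"wx":0,"wy":0,"wz":0,"tx":2,"ty":0.5,"tz":67,"gripper":-0.2}]'
python3 -m creep '[{"wx":0,"wy":0,"wz":0,"tx":0,"ty":0,"tz":0,"gripper":-0.2},{"wx":0,"wy":0,"wz":0,"tx":0,"ty":0,"tz":0,"gripper":-0.8},{"wx":0,"wy":0,"wz":0,"tx":0,"ty":0,"tz":0,"gripper":-0.8},{"wx":0,"wy":0,"wz":0,"tx":0,"ty":0,"tz":0,"gripper":-1},{"wx":0,"wy":0,"wz":0,"tx":0,"ty":0,"tz":0,"gripper":-1}]' 8
python3 -c "
from h import *
print(get_obs()['wrist_torque'])"
```

```text
time_s: 15.13
tool_pos: [0.528, 0.3429, 0.1193]
tool_rot: [-179.9, 0.1, 110.5]
force: [0.5, -0.9, -0.2]
grip_width: 0.0351
grasp_force: 0.0
time_s: 15.55
tool_pos: [0.5284, 0.3446, 0.1214]
tool_rot: [180.0, -0.0, 110.6]
force: [-0.3, 0.2, -0.2]
grip_width: 0.0157
grasp_force: 8.0
[-0.09386635  0.18856753 -0.00564371]
```

```bash
python3 -m creep '[{"wx":0,"wy":0,"wz":0,"tx":0,"ty":0,"tz":0,"gripper":-0.4},{"wx":0,"wy":0,"wz":0,"tx":-4,"ty":0,"tz":1,"gripper":-0.4},{"wx":0,"wy":0,"wz":0,"tx":-8,"ty":0,"tz":1,"gripper":-0.4},{"wx":0,"wy":0,"wz":0,"tx":-8,"ty":0,"tz":1,"gripper":-1},{"wx":0,"wy":0,"wz":0,"tx":-8,"ty":0,"tz":1,"gripper":-1}]' 8
python3 -m creep '[{"wx":0,"wy":0,"wz":0,"tx":0,"ty":0,"tz":0,"gripper":-1},{"wx":0,"wy":0,"wz":0,"tx":0,"ty":0,"tz":0,"gripper":-1},{"wx":0,"wy":0,"wz":0,"tx":0,"ty":0,"tz":0,"gripper":-1},{"wx":0,"wy":0,"wz":0,"tx":0,"ty":0,"tz":0,"gripper":-1}]'
```

```text
time_s: 15.97
tool_pos: [0.5315, 0.3362, 0.1196]
tool_rot: [180.0, 0.0, 110.5]
force: [-0.0, -0.9, 1.1]
grip_width: 0.0188
grasp_force: 0.0
time_s: 16.3
tool_pos: [0.5312, 0.3369, 0.1196]
tool_rot: [180.0, 0.0, 110.6]
force: [0.1, -0.5, 0.3]
grip_width: 0.0123
grasp_force: 8.0
```

```bash
python3 -m creep '[{"wx":0,"wy":0,"wz":0,"tx":-0.7,"ty":0,"tz":-5.7,"gripper":-1},{"wx":0,"wy":0,"wz":0,"tx":-1.6,"ty":0,"tz":-10,"gripper":-1},{"wx":0,"wy":0,"wz":0,"tx":-3,"ty":0,"tz":-14,"gripper":-1},{"wx":0,"wy":0,"wz":0,"tx":-4.7,"ty":0,"tz":-18,"gripper":-1},{"wx":0,"wy":0,"wz":0,"tx":-6.7,"ty":0,"tz":-22,"gripper":-1}]'
python3 -m creep '[{"wx":0,"wy":0,"wz":0,"tx":-2.9,"ty":0,"tz":-4.4,"gripper":-1},{"wx":0,"wy":0,"wz":0,"tx":-6.3,"ty":0,"tz":-8.4,"gripper":-1},{"wx":0,"wy":0,"wz":0,"tx":-10,"ty":0,"tz":-12,"gripper":-1},{"wx":0,"wy":0,"wz":0,"tx":-14,"ty":0,"tz":-15.4,"gripper":-1},{"wx":0,"wy":0,"wz":0,"tx":-18.5,"ty":0,"tz":-18.2,"gripper":-1}]'
python3 -m creep '[{"wx":0,"wy":0,"wz":0,"tx":-4.7,"ty":0,"tz":-2.4,"gripper":-1},{"wx":0,"wy":0,"wz":0,"tx":-9.7,"ty":0,"tz":-5.2,"gripper":-1},{"wx":0,"wy":0,"wz":0,"tx":-14.7,"ty":0,"tz":-7.5,"gripper":-1},{"wx":0,"wy":0,"wz":0,"tx":-19,"ty":0,"tz":-9,"gripper":-1},{"wx":0,"wy":0,"wz":0,"tx":-22,"ty":0,"tz":-10,"gripper":-1}]'
python3 - <<'E'
from h import *
o=get_obs();t=o['tool_pos'];print((t[:2]-np.array([.56,.2603]))@np.array([-.352,.936]))
for c in('side','top'):
    p,d=optics.read_camera(c)
    if c=='side':cv2.imwrite(f'pics/{c}5.png',cv2.resize(p[200:384,150:400,::-1],None,fx=3.2,fy=3.2))
E
```

```text
time_s: 16.72
tool_pos: [0.5331, 0.3309, 0.142]
tool_rot: [-180.0, -0.0, 110.6]
force: [-1.4, 0.6, -1.9]
grip_width: 0.0119
grasp_force: 8.0
time_s: 17.13
tool_pos: [0.5396, 0.314, 0.1601]
tool_rot: [180.0, -0.1, 110.7]
force: [-1.4, 3.7, -2.7]
grip_width: 0.0116
grasp_force: 9.7
time_s: 17.55
tool_pos: [0.5479, 0.2919, 0.1696]
tool_rot: [-180.0, 0.0, 110.6]
force: [-1.0, 3.5, -5.5]
grip_width: 0.0118
grasp_force: 10.4
0.033817271390263214
```

View pics/side5.png

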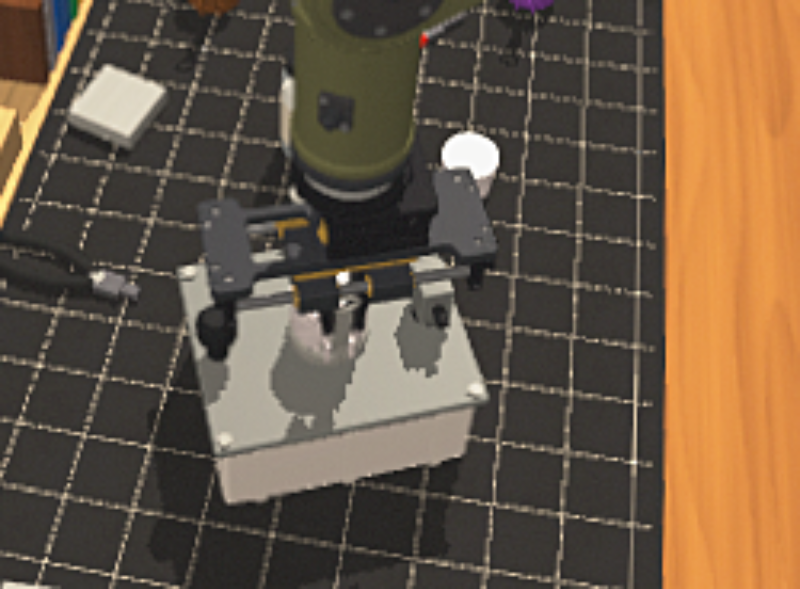

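The arm now stands up inside the gripper at (345,300). I'll press a little further in, then release and measure.

```bash
python3 -m creep '[{"wx":0,"wy":0,"wz":0,"tx":-2,"ty":0,"tz":0,"gripper":-1},{"wx":0,"wy":0,"wz":0,"tx":-4,"ty":0,"tz":0,"gripper":-1},{"wx":0,"wy":0,"wz":0,"tx":-5,"ty":0,"tz":0,"gripper":-1},{"wx":0,"wy":0,"wz":0,"tx":-6,"ty":0,"tz":0,"gripper":-1},{"wx":0,"wy":0,"wz":0,"tx":-6,"ty":0,"tz":0,"gripper":-1}]'
python3 -m creep '[{"wx":0,"wy":0,"wz":0,"tx":0,"ty":0,"tz":0,"gripper":-0.5},{"wx":0,"wy":0,"wz":0,"tx":3,"ty":0,"tz":0,"gripper":-0.3},{"wx":0,"wy":0,"wz":0,"tx":4,"ty":0,"tz":0,"gripper":-0.3},{"wx":0,"wy":0,"wz":0,"tx":4,"ty":0,"tz":-20,"gripper":-0.3},{"wx":0,"wy":0,"wz":0,"tx":4,"ty":0,"tz":-50,"gripper":-0.3}]'
python3 -m creep '[{"wx":0,"wy":0,"wz":0,"tx":0,"ty":0,"tz":-40,"gripper":-0.3},{"wx":0,"wy":0,"wz":0,"tx":-30,"ty":0,"tz":-40,"gripper":-0.3},{"wx":0,"wy":0,"wz":0,"tx":-70,"ty":0,"tz":-40,"gripper":-0.3},{"wx":0,"wy":0,"wz":0,"tx":-105,"ty":0,"tz":-40,"gripper":-0.3},{"wx":0,"wy":0,"wz":0,"tx":-117,"ty":0,"tz":-40,"gripper":-0.3}]'
cat > m.py <<'E'
from h import *
np.set_printoptions(precision=4,suppress=True)
for c in('side','top'):
    p,d=optics.read_camera(c)
    cv2.imwrite(f'pics/{c}_m{get_obs()["time_s"]:.1f}.png',cv2.resize(p[200:384,150:400,::-1],None,fx=3.2,fy=3.2))
    F=frame(cloud(c,d),(.5600,.2603),110.6)
    for s in (1,-1):
        m=(F[:,0]*s>.02)&(F[:,0]*s<.13)&(abs(F[:,1])<.015)&(F[:,2]>.172)&(F[:,2]<.225);G=F[m]
        if m.sum()>4: print(c,s,'up',len(G),G[np.argsort(G[:,2])][::max(1,len(G)//10)].tolist())
        m=(F[:,0]*s>.06)&(F[:,0]*s<.13)&(abs(F[:,1])<.02)&(F[:,2]>.12)&(F[:,2]<.16);G=F[m]
        if m.sum()>4: print(c,s,'flat',len(G),G[:,0].min(),G[:,0].max(),G[abs(G[:,0]-s*.085)<.01].mean(0))
E
python3 m.py
```

```text
time_s: 18.07
tool_pos: [0.5498, 0.2873, 0.1701]
tool_rot: [180.0, -0.0, 110.6]
force: [-1.5, 5.0, -2.0]
grip_width: 0.0116
grasp_force: 9.8
time_s: 18.48
tool_pos: [0.547, 0.289, 0.2172]
tool_rot: [-179.6, 0.2, 110.6]
force: [0.5, -0.3, 0.3]
grip_width: 0.0291
grasp_force: 0.0
time_s: 18.9
tool_pos: [0.5923, 0.1728, 0.2608]
tool_rot: [179.9, 0.3, 110.1]
force: [0.1, -0.1, 0.3]
grip_width: 0.0306
grasp_force: 0.0
side 1 up 74 [[0.041839825004678956, 0.0006590390212006711, 0.1760563177581869], [0.04344872578936948, 0.002411650699465005, 0.18220428643856595], [0.04275974834668716, -0.0022237024097470585, 0.18653801187794675], [0.04180797184339656, 4.789859496336935e-05, 0.19265957792130478], [0.0433017544894868, -0.002657088849843097, 0.1956433168467564], [0.042571489596560985, -0.002756182148080689, 0.2026365774283889], [0.04023114611860655, 0.0021579340590445837, 0.2058453960824714], [0.04363208358589444, -0.007737501299389231, 0.20952934378564408], [0.04520043706186088, 0.007507342638719123, 0.21574087532944322], [0.04316884846640838, 0.0033387931027536568, 0.21776863388769033], [0.04392407421368516, -0.0059333219363862265, 0.22129249146641908]]
side -1 flat 88 -0.11403404405006314 -0.06010392146594134 [-0.0849 -0.0025  0.1426]
top -1 flat 22 -0.11676772482139733 -0.10385000683351905 [nan nan nan]m.py:11: RuntimeWarning: Mean of empty slice.
  if m.sum()>4: print(c,s,'flat',len(G),G[:,0].min(),G[:,0].max(),G[abs(G[:,0]-s*.085)<.01].mean(0))
  ret = um.true_divide(
```

```bash
python3 -m creep '[{"wx":0,"wy":0,"wz":0,"tx":0,"ty":0,"tz":5,"gripper":-0.3},{"wx":0,"wy":0,"wz":0,"tx":0,"ty":0,"tz":30,"gripper":-0.3},{"wx":0,"wy":0,"wz":0,"tx":0,"ty":0,"tz":60,"gripper":-0.3},{"wx":0,"wy":0,"wz":0,"tx":0,"ty":0,"tz":70,"gripper":-0.3},{"wx":0,"wy":0,"wz":0,"tx":0,"ty":0,"tz":70,"gripper":-0.3}]'
python3 -m creep '[{"wx":0,"wy":0,"wz":0,"tx":0,"ty":0,"tz":0,"gripper":-0.3},{"wx":0,"wy":0,"wz":0,"tx":0,"ty":0,"tz":0,"gripper":-0.3},{"wx":0,"wy":0,"wz":0,"tx":0,"ty":0,"tz":0,"gripper":-0.3}]'
python3 -c "
from h import *
plan(.5893,.1836,.1205,20.6)"
```

```text
time_s: 19.42
tool_pos: [0.5867, 0.1828, 0.186]
tool_rot: [-179.6, -0.0, 110.8]
force: [-1.6, 0.4, 0.0]
grip_width: 0.0308
grasp_force: 0.0
time_s: 19.67
tool_pos: [0.5906, 0.182, 0.1918]
tool_rot: [179.8, -0.0, 110.6]
force: [0.3, 0.3, 0.3]
grip_width: 0.0308
grasp_force: 0.0
tx 1.9 ty -0.7 tz 71.3 wz 0.0
```

```bash
python3 -m creep '[{"wx":0,"wy":0,"wz":0,"tx":2,"ty":-0.5,"tz":20,"gripper":-0.3},{"wx":0,"wy":0,"wz":0,"tx":2,"ty":-0.5,"tz":45,"gripper":-0.3},{"wx":0,"wy":0,"wz":0,"tx":2,"ty":-0.5,"tz":62,"gripper":-0.3},{"wx":0,"wy":0,"wz":0,"tx":2,"ty":-0.5,"tz":70,"gripper":-0.3},{"wx":0,"wy":0,"wz":0,"tx":2,"ty":-0.5,"tz":70,"gripper":-0.3}]'
python3 -m creep '[{"wx":0,"wy":0,"wz":0,"tx":0,"ty":0,"tz":0,"gripper":-0.3},{"wx":0,"wy":0,"wz":0,"tx":0,"ty":0,"tz":0,"gripper":-1},{"wx":0,"wy":0,"wz":0,"tx":0,"ty":0,"tz":0,"gripper":-1},{"wx":0,"wy":0,"wz":0,"tx":0,"ty":0,"tz":0,"gripper":-1},{"wx":0,"wy":0,"wz":0,"tx":0,"ty":0,"tz":0,"gripper":-1}]' 8
python3 -m creep '[{"wx":0,"wy":0,"wz":0,"tx":0,"ty":0,"tz":0,"gripper":-1},{"wx":0,"wy":0,"wz":0,"tx":0,"ty":0,"tz":0,"gripper":-1}]' 8
```

```text
time_s: 20.08
tool_pos: [0.5877, 0.1829, 0.1188]
tool_rot: [-179.9, 0.0, 110.6]
force: [-0.4, -0.6, 0.2]
grip_width: 0.0302
grasp_force: 0.0
time_s: 20.5
tool_pos: [0.5891, 0.1833, 0.1208]
tool_rot: [179.9, -0.0, 110.6]
force: [1.0, 0.7, 0.9]
grip_width: 0.0119
grasp_force: 8.1
time_s: 20.67
tool_pos: [0.5891, 0.1833, 0.1205]
tool_rot: [179.9, -0.0, 110.6]
force: [0.5, -0.1, 1.3]
grip_width: 0.0114
grasp_force: 8.0
```

```bash
python3 -m creep '[{"wx":0,"wy":0,"wz":0,"tx":0.7,"ty":0,"tz":-5,"gripper":-1},{"wx":0,"wy":0,"wz":0,"tx":1.6,"ty":0,"tz":-9,"gripper":-1},{"wx":0,"wy":0,"wz":0,"tx":3,"ty":0,"tz":-13,"gripper":-1},{"wx":0,"wy":0,"wz":0,"tx":4.7,"ty":0,"tz":-17,"gripper":-1},{"wx":0,"wy":0,"wz":0,"tx":6.7,"ty":0,"tz":-21,"gripper":-1}]'
python3 -m creep '[{"wx":0,"wy":0,"wz":0,"tx":2.9,"ty":0,"tz":-4.4,"gripper":-1},{"wx":0,"wy":0,"wz":0,"tx":6.3,"ty":0,"tz":-8.4,"gripper":-1},{"wx":0,"wy":0,"wz":0,"tx":10,"ty":0,"tz":-12,"gripper":-1},{"wx":0,"wy":0,"wz":0,"tx":14,"ty":0,"tz":-15.4,"gripper":-1},{"wx":0,"wy":0,"wz":0,"tx":18.5,"ty":0,"tz":-18.2,"gripper":-1}]'
python3 -m creep '[{"wx":0,"wy":0,"wz":0,"tx":4.7,"ty":0,"tz":-2.4,"gripper":-1},{"wx":0,"wy":0,"wz":0,"tx":9.7,"ty":0,"tz":-5.2,"gripper":-1},{"wx":0,"wy":0,"wz":0,"tx":14.7,"ty":0,"tz":-7.5,"gripper":-1},{"wx":0,"wy":0,"wz":0,"tx":19,"ty":0,"tz":-9,"gripper":-1},{"wx":0,"wy":0,"wz":0,"tx":22,"ty":0,"tz":-10,"gripper":-1}]'
python3 -m creep '[{"wx":0,"wy":0,"wz":0,"tx":2,"ty":0,"tz":0,"gripper":-1},{"wx":0,"wy":0,"wz":0,"tx":4,"ty":0,"tz":0,"gripper":-1},{"wx":0,"wy":0,"wz":0,"tx":5,"ty":0,"tz":0,"gripper":-1},{"wx":0,"wy":0,"wz":0,"tx":7,"ty":0,"tz":0,"gripper":-1},{"wx":0,"wy":0,"wz":0,"tx":7,"ty":0,"tz":0,"gripper":-1}]'
```

```text
time_s: 21.08
tool_pos: [0.5863, 0.1887, 0.1412]
tool_rot: [180.0, 0.1, 110.6]
force: [2.8, -2.9, -0.7]
grip_width: 0.0121
grasp_force: 8.0
time_s: 21.5
tool_pos: [0.5798, 0.2066, 0.1597]
tool_rot: [180.0, 0.0, 110.6]
force: [2.4, -4.0, -1.4]
grip_width: 0.0118
grasp_force: 9.1
time_s: 21.92
tool_pos: [0.5716, 0.2281, 0.1688]
tool_rot: [180.0, -0.0, 110.7]
force: [5.1, -2.5, -3.5]
grip_width: 0.0116
grasp_force: 10.1
time_s: 22.33
tool_pos: [0.5695, 0.2338, 0.1693]
tool_rot: [180.0, 0.0, 110.6]
force: [2.9, -3.4, -0.4]
grip_width: 0.012
grasp_force: 9.6
```

```bash
python3 -m creep '[{"wx":0,"wy":0,"wz":0,"tx":0,"ty":0,"tz":0,"gripper":-0.5},{"wx":0,"wy":0,"wz":0,"tx":-3,"ty":0,"tz":0,"gripper":-0.3},{"wx":0,"wy":0,"wz":0,"tx":-4,"ty":0,"tz":0,"gripper":-0.3},{"wx":0,"wy":0,"wz":0,"tx":-4,"ty":0,"tz":-20,"gripper":-0.3},{"wx":0,"wy":0,"wz":0,"tx":-4,"ty":0,"tz":-55,"gripper":-0.3}]'
python3 -m creep '[{"wx":0,"wy":0,"wz":0,"tx":0,"ty":0,"tz":-20,"gripper":-0.3},{"wx":0,"wy":0,"wz":0,"tx":-25,"ty":0,"tz":-20,"gripper":-1},{"wx":0,"wy":0,"wz":0,"tx":-45,"ty":0,"tz":-15,"gripper":-1},{"wx":0,"wy":0,"wz":0,"tx":-45,"ty":0,"tz":-15,"gripper":-1},{"wx":0,"wy":0,"wz":0,"tx":-45,"ty":0,"tz":-15,"gripper":-1}]' 20
python3 m.py 2>/dev/null
python3 -c "
from h import *
plan(.5600+.352*.062,.2603-.936*.062,.178,20.6)"
```

```text
time_s: 22.75
tool_pos: [0.5673, 0.2297, 0.22]
tool_rot: [-179.4, -0.0, 110.7]
force: [1.0, 0.4, 0.0]
grip_width: 0.0295
grasp_force: 0.0
time_s: 23.17
tool_pos: [0.5863, 0.187, 0.2387]
tool_rot: [-179.9, -0.1, 110.5]
force: [-0.2, 1.1, 0.4]
grip_width: 0.0119
grasp_force: 0.0
side 1 up 70 [[0.04430275967048597, -0.006719239539480989, 0.173531021155627], [0.04397543195688279, 9.22978359482045e-05, 0.17950161615485358], [0.044413472272163475, -0.004830598044226865, 0.18566057787855297], [0.04410606682584626, -0.005030925759717883, 0.19343745013540597], [0.04506559291600711, -0.0008127868484018464, 0.19781249913307353], [0.04374158887379481, 0.006138992792005444, 0.20201835217017558], [0.04283866859055447, 0.003915175337791594, 0.20526554404245892], [0.046476196846422596, 0.005211816009512454, 0.2103373177474944], [0.04520822432353558, -0.008259438509131353, 0.21596095091899975], [0.04457572652603024, -0.005966012024483407, 0.21835138249309666]]
side -1 up 78 [[-0.03483619075143239, -0.0005877697068965771, 0.1723657388529891], [-0.03429400478684005, -0.003261041542892126, 0.17778050830989783], [-0.03617168007317482, -0.003026415435561537, 0.18321885815284847], [-0.03606495702630661, -0.0031440418705129874, 0.18737296737704226], [-0.034858438549930704, -0.005926311731765529, 0.19358256481782482], [-0.03702994518983075, -0.0032048357338869573, 0.19793271889513936], [-0.03825795017052493, 0.004122151460889638, 0.20244327510979787], [-0.04163694264136883, 0.004698023302343703, 0.2056732249355579], [-0.04077520492942271, 0.009204983669460072, 0.209621342079543], [-0.03977315478764297, -0.010204901138899977, 0.21525857535281578], [-0.04104545405594013, 0.0018376223920543633, 0.21855445390907724], [-0.0383049540869877, -0.005921953013428348, 0.22376645407733486]]
tx 13.4 ty 0.8 tz 60.7 wz 0.1
```

```bash
python3 -m creep '[{"wx":0,"wy":0,"wz":0,"tx":0,"ty":1,"tz":20,"gripper":-1},{"wx":0,"wy":0,"wz":0,"tx":0,"ty":1,"tz":45,"gripper":-1},{"wx":0,"wy":0,"wz":0,"tx":3,"ty":1,"tz":60,"gripper":-1},{"wx":0,"wy":0,"wz":0,"tx":8,"ty":1,"tz":60,"gripper":-1},{"wx":0,"wy":0,"wz":0,"tx":13,"ty":1,"tz":60,"gripper":-1}]'
python3 -m creep '[{"wx":0,"wy":0,"wz":0,"tx":4,"ty":0,"tz":0,"gripper":-1},{"wx":0,"wy":0,"wz":0,"tx":7,"ty":0,"tz":0,"gripper":-1},{"wx":0,"wy":0,"wz":0,"tx":10,"ty":0,"tz":0,"gripper":-1},{"wx":0,"wy":0,"wz":0,"tx":12,"ty":0,"tz":0,"gripper":-1},{"wx":0,"wy":0,"wz":0,"tx":14,"ty":0,"tz":0,"gripper":-1}]'
```

```text
time_s: 23.68
tool_pos: [0.5817, 0.2021, 0.1783]
tool_rot: [-179.9, -0.0, 110.7]
force: [0.3, 0.9, 0.2]
grip_width: 0.0006
grasp_force: 0.0
time_s: 24.1
tool_pos: [0.5785, 0.2136, 0.1799]
tool_rot: [179.9, 0.0, 110.6]
force: [0.7, -1.0, 1.1]
grip_width: 0.0005
grasp_force: 0.4
```

```bash
python3 -m creep '[{"wx":0,"wy":0,"wz":0,"tx":1,"ty":0,"tz":0,"gripper":-1},{"wx":0,"wy":0,"wz":0,"tx":2,"ty":0,"tz":0,"gripper":-1},{"wx":0,"wy":0,"wz":0,"tx":3,"ty":0,"tz":0,"gripper":-1},{"wx":0,"wy":0,"wz":0,"tx":3,"ty":0,"tz":0,"gripper":-1}]'
python3 -m creep '[{"wx":0,"wy":0,"wz":0,"tx":1,"ty":0,"tz":0,"gripper":-1},{"wx":0,"wy":0,"wz":0,"tx":2,"ty":0,"tz":0,"gripper":-1},{"wx":0,"wy":0,"wz":0,"tx":2,"ty":0,"tz":0,"gripper":-1}]'
python3 -m creep '[{"wx":0,"wy":0,"wz":0,"tx":1,"ty":0,"tz":0,"gripper":-1},{"wx":0,"wy":0,"wz":0,"tx":2,"ty":0,"tz":0,"gripper":-1},{"wx":0,"wy":0,"wz":0,"tx":2,"ty":0,"tz":0,"gripper":-1}]'
```

```text
time_s: 24.43
tool_pos: [0.5776, 0.2152, 0.1794]
tool_rot: [180.0, 0.1, 110.6]
force: [2.7, -2.2, 2.3]
grip_width: 0.0004
grasp_force: 1.7
time_s: 24.68
tool_pos: [0.5775, 0.2155, 0.1795]
tool_rot: [180.0, 0.2, 110.5]
force: [2.3, -6.6, 2.5]
grip_width: 0.0005
grasp_force: 3.4
time_s: 24.93
tool_pos: [0.5774, 0.2157, 0.1796]
tool_rot: [180.0, 0.3, 110.4]
force: [4.0, -9.2, 3.4]
grip_width: 0.0006
grasp_force: 4.6
```

Arm B is hard against its stop: force is rising, the tool isn't moving, and its radius of 48 mm matches shut. Now the same check push on arm A.

```bash
python3 -m creep '[{"wx":0,"wy":0,"wz":0,"tx":-10,"ty":0,"tz":0,"gripper":-1},{"wx":0,"wy":0,"wz":0,"tx":-20,"ty":0,"tz":0,"gripper":-1},{"wx":0,"wy":0,"wz":0,"tx":-20,"ty":0,"tz":-35,"gripper":-1},{"wx":0,"wy":0,"wz":0,"tx":-20,"ty":0,"tz":-70,"gripper":-1},{"wx":0,"wy":0,"wz":0,"tx":-10,"ty":0,"tz":-75,"gripper":-1}]'
python3 -m creep '[{"wx":0,"wy":0,"wz":0,"tx":30,"ty":0,"tz":-5,"gripper":-1},{"wx":0,"wy":0,"wz":0,"tx":70,"ty":0,"tz":-5,"gripper":-1},{"wx":0,"wy":0,"wz":0,"tx":105,"ty":0,"tz":-5,"gripper":-1},{"wx":0,"wy":0,"wz":0,"tx":125,"ty":0,"tz":-5,"gripper":-1},{"wx":0,"wy":0,"wz":0,"tx":130,"ty":0,"tz":-5,"gripper":-1}]'
python3 -c "
from h import *
plan(.5600-.352*.064,.2603+.936*.064,.178,20.6)"
```

```text
time_s: 25.35
tool_pos: [0.5822, 0.2092, 0.2601]
tool_rot: [179.5, -0.0, 110.4]
force: [0.7, -0.3, 1.6]
grip_width: 0.0004
grasp_force: 0.0
time_s: 25.77
tool_pos: [0.5296, 0.3387, 0.2581]
tool_rot: [-179.9, -0.2, 111.1]
force: [-0.0, 0.4, -0.3]
grip_width: 0.0009
grasp_force: 0.0
tx -20.1 ty 0.7 tz 80.1 wz 0.5
```

```bash
python3 -m creep '[{"wx":0,"wy":0,"wz":0,"tx":-5,"ty":0.7,"tz":35,"gripper":-1},{"wx":0,"wy":0,"wz":0,"tx":-10,"ty":0.7,"tz":70,"gripper":-1},{"wx":0,"wy":0,"wz":0,"tx":-20,"ty":0.7,"tz":80,"gripper":-1},{"wx":0,"wy":0,"wz":0,"tx":-27,"ty":0.7,"tz":80,"gripper":-1},{"wx":0,"wy":0,"wz":0,"tx":-32,"ty":0.7,"tz":80,"gripper":-1}]'
python3 -m creep '[{"wx":0,"wy":0,"wz":0,"tx":-1,"ty":0,"tz":0,"gripper":-1},{"wx":0,"wy":0,"wz":0,"tx":-3,"ty":0,"tz":0,"gripper":-1},{"wx":0,"wy":0,"wz":0,"tx":-5,"ty":0,"tz":0,"gripper":-1},{"wx":0,"wy":0,"wz":0,"tx":-5,"ty":0,"tz":0,"gripper":-1}]'
python3 -m creep '[{"wx":0,"wy":0,"wz":0,"tx":-1,"ty":0,"tz":0,"gripper":-1},{"wx":0,"wy":0,"wz":0,"tx":-2,"ty":0,"tz":0,"gripper":-1},{"wx":0,"wy":0,"wz":0,"tx":-2,"ty":0,"tz":0,"gripper":-1}]'
python3 -m creep '[{"wx":0,"wy":0,"wz":0,"tx":-1,"ty":0,"tz":0,"gripper":-1},{"wx":0,"wy":0,"wz":0,"tx":-2,"ty":0,"tz":0,"gripper":-1},{"wx":0,"wy":0,"wz":0,"tx":-2,"ty":0,"tz":0,"gripper":-1}]'
```

```text
time_s: 26.18
tool_pos: [0.5431, 0.3041, 0.1785]
tool_rot: [-179.8, -0.3, 110.6]
force: [-5.6, 9.7, -7.8]
grip_width: 0.0006
grasp_force: 5.7
time_s: 26.52
tool_pos: [0.5439, 0.304, 0.18]
tool_rot: [-180.0, -0.6, 110.8]
force: [-5.0, 9.3, -6.2]
grip_width: 0.0004
grasp_force: 5.5
time_s: 26.77
tool_pos: [0.544, 0.3038, 0.18]
tool_rot: [-180.0, -0.7, 110.9]
force: [-6.7, 12.2, -6.4]
grip_width: 0.001
grasp_force: 6.7
time_s: 27.02
tool_pos: [0.5441, 0.3036, 0.1801]
tool_rot: [-180.0, -0.8, 111.0]
force: [-6.1, 15.2, -6.3]
grip_width: 0.0008
grasp_force: 7.9
```

Arm A is on its stop as well. I'll retreat and check.

```bash
python3 -m creep '[{"wx":0,"wy":0,"wz":0,"tx":12,"ty":0,"tz":0,"gripper":-1},{"wx":0,"wy":0,"wz":0,"tx":30,"ty":0,"tz":0,"gripper":-1},{"wx":0,"wy":0,"wz":0,"tx":35,"ty":0,"tz":-35,"gripper":-1},{"wx":0,"wy":0,"wz":0,"tx":35,"ty":0,"tz":-75,"gripper":-1},{"wx":0,"wy":0,"wz":0,"tx":50,"ty":0,"tz":-110,"gripper":-1}]'
python3 -m creep '[{"wx":0,"wy":0,"wz":0,"tx":40,"ty":0,"tz":-20,"gripper":-1},{"wx":0,"wy":0,"wz":0,"tx":80,"ty":0,"tz":-20,"gripper":-1},{"wx":0,"wy":0,"wz":0,"tx":120,"ty":0,"tz":-20,"gripper":-1},{"wx":0,"wy":0,"wz":0,"tx":150,"ty":0,"tz":-20,"gripper":-1},{"wx":0,"wy":0,"wz":0,"tx":150,"ty":0,"tz":-20,"gripper":-1}]'
python3 - <<'E'
from h import *
for c in('side','top'):
    p,d=optics.read_camera(c)
    if c=='side':cv2.imwrite('pics/side9.png',cv2.resize(p[100:384,100:400,::-1],None,fx=2,fy=2))
    F=frame(cloud(c,d),(.5600,.2603),110.6)
    for s in (1,-1):
        m=(F[:,0]*s>.02)&(F[:,0]*s<.06)&(abs(F[:,1])<.007)&(F[:,2]>.172)&(F[:,2]<.217);G=F[m]
        if m.sum()>4: print(c,s,len(G),np.polyfit(G[:,2],G[:,0],1),G[:,0].mean())
    m=(np.hypot(F[:,0],F[:,1])<.024)&(F[:,2]>.15)&(F[:,2]<.18);print('boss',m.sum(),F[m].mean(0))
E
```

```text
time_s: 27.43
tool_pos: [0.5337, 0.3369, 0.2937]
tool_rot: [179.8, 0.1, 110.3]
force: [1.9, -0.7, 1.1]
grip_width: 0.0002
grasp_force: 0.0
time_s: 27.85
tool_pos: [0.4734, 0.4892, 0.3107]
tool_rot: [179.9, -0.3, 111.2]
force: [-2.2, 0.3, -0.7]
grip_width: 0.0007
grasp_force: 0.0
side 1 52 [-0.07176378  0.05037212] 0.036429023201071296
side -1 59 [-0.06636639 -0.02378658] -0.03658813297443372
boss 204 [-0.0006667  -0.00204255  0.16890362]
top 1 19 [-0.04455558  0.03808421] 0.02934644653946437
top -1 18 [-0.12915077 -0.01507628] -0.040543474119685015
boss 262 [-0.00065153  0.00030419  0.16921805]
```

View pics/side9.png

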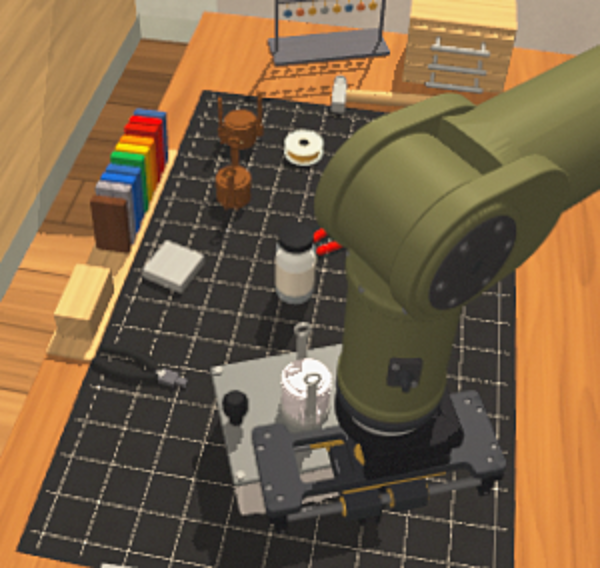

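Both arms stand up along the cap, with rings at (303,335) and (313,382). The boss is at z 0.169, so the cap is still home, and nothing touches it.

```bash
python3 -c "
from cell import env
print(env.sign_off())"
```

```text
the job is handed in; nothing more can be done
None
```

The camlock cap is fully home on the adaptor with both cam arms shut against it, A first and then B. I let go at about 28 s and handed the job in; sign-off returned no verdict.

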